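# Park the coil winder with its start pin up

### The arm

A 6-joint arm with a two-finger parallel gripper is mounted at the origin on a cart in front of the work surface, level with it; the furniture and walls round the work are solid. World frame = base frame: x ahead of the robot, y to its left, z up, the work surface at z = 0. Lengths are in m, angles in degrees, forces in N, time in s.
With the tool pointing down it reaches from about 0.325 to 0.775 m from the base axis. Payload 9.3 kg.
Tool frame: the origin (TCP) lies midway between the tips of the shut fingers; the grasp point (between the pads) lies behind it (env.grasp_offset is the z of the grasp point in the tool frame, in m); z points along the fingers, y is the line along which they close (so a half turn about z gives the same grasp; the last joint's range is limited). The gripper opens to 85 mm and grips with 20 to 120 N. Pads are 22 mm wide; open, the fingers measure 114 mm over their backs; the gripper's body (76 mm by 85 mm) begins 54 mm behind the grasp point. The pads swing forward as they close: fully open they stand 13 mm farther back than shut.
Start: joints at [-80.821, 14.817, 1.232, 76.415, 0, 81.257], TCP at [0.169, -0.523, 0.231] pointing down, gripper open.
Joint ranges: [-174.27, 174.27], [-52.1, 104.24], [-59.71, 78.15], [-110.17, 111.67], [-87.03, 83.33], [-180, 180]. Speed limits (degrees/s): [127.2, 127.2, 159.86, 180, 180, 180].

### API

Orientations are given as a 3x3 rotation matrix whose columns are the frame's x, y, z axes.
In Python, from plant import get_state, optics, finish_job, env gives the robot as it stands.
- The arm moves only by the tool drive_tool, never from a script. Its argument "series" is a list that holds one entry, the list of rows, each a list of 7 numbers: the turn, a rotation vector about the tool's x, y, z in degrees, then the shift along the tool's x, y, z in mm, then the opening, from 0 (shut) to 1 (fully open). A call has 1 to 12 rows; each row shifts and turns the commanded pose from where the row before left it, along the tool's axes as they then stand; what a row does not reach is not made up. A row lasts 1/8 s, in which the tool goes at most 62.5 mm and 10.7 degrees, less where a joint would pass 70% of its speed; a pose out of reach is approached as far as the arm can. A call is refused whole if a number of a shift passes 62.5 or a number of a turn 10.7, either way. A call with a gripper value outside its range is refused whole. The fingers move at their own pace and stop on an object; the grip force is fixed at half the most. Time passes only in rows, so rows that do not move let the fingers close. It gives the time, the measured TCP pose, the force, the opening and the grip force at its end, in the units of the state.
- get_state(): the state, without advancing time (a new reading comes with each control period).
- optics.get_image(name): name is "scene" or "top" or "wrist"; returns (picture, depth): 480x640x3 uint8, red, green, blue; 480x640 float32, m along the optical axis (not along the pixel's ray), 0 where there is no reading.
- optics.calibration(name): a dict with "intrinsics" (3x3 intrinsics, pixels), "k1" (the pictures are not rectified: a ray, as slopes to the right and down, at radius r is drawn at 1 + k1 r^2 times it, then the intrinsics apply), "rvec" (rotation vector, rad) and "tvec" (3), from world to camera coordinates, as OpenCV has them; the wrist camera has in their place "tool_from_camera" (4x4, takes a point from camera to tool coordinates, whose origin is the TCP and whose axes are the flange's). Camera axes: x right, y down, z forward; pixel columns grow to the right and rows downward; lengths in m; the calibration is good to about 2 mm. A picture is of the moment at which its call begins: read the wrist's pose just before it. calibration takes no time and is no camera call.
- finish_job(): hands the job in; it is judged then, once.
The state is a dict: "time_s": time; "joint_pos": joint angles; "qd": joint speeds; "effort": joint torques, N m; "ee_pos": TCP position; "tool_rot": TCP orientation; "contact_force": force on the tool from outside, world axes, zero at the start; "moment": the same for the moment, N m; "width": finger opening in m; "gripper_force": force on a finger pad.
Only numpy, scipy, OpenCV 4.12 (cv2) and the standard library are available. Lean on these libraries where they do the work, as an engineer would, in place of code of your own. Each camera call takes 0.05 s, during which the arm holds its last target. There are 200 camera calls.

### The job

Turn the bench coil winder's hand wheel until its short start pin points straight up, ready for the next wire end. Only push its spokes, gently, one after another, with the fingertips or the outside of the fingers; do not grip the wheel or lean on the winder. Leave the bottle, the circuit board and the label roll where they stand, and take the hand away at the end.

Things in the scene. Friction and masses are not known exactly. Their poses are not given: they have to be found in the camera images.
- winder: Grey bench coil winder, screwed down: 110 x 120 x 12 mm foot plate, 50 mm wide column, round bearing housing. Spoked hand wheel on the robot's side, small copper coil on the far side. Origin on the bench; x axis points away from the robot along the level axle, y left, z up. Spokes' plane at x = -50 mm, foot plate x = -50 to +60, housing (radius 28 mm) and column from x = -9 mm on.
- hub (a point): Centre of the hand wheel, on the axle in the spokes' plane, 150 mm above the bench; axes as the winder's. The wheel: four spokes (steel rods, 5 mm radius, with black grips to 8 mm radius at the outer 40 mm), their ends 110 mm from the axle; a thin rim of 50 mm radius, 9 mm thick, ties them together, so 55 mm of each spoke stands free outside it.
- wheel (a joint): Angle of the start pin from straight up, clockwise positive as the robot sees it (0 or any whole turns: up; +pi/2: to the right, -y of the winder). The four spokes stand 72, 144, 216 and 288 degrees clockwise from the pin. It turns both ways for several turns; about 1.5 N at a spoke's end moves it, and it stays where it is left.
- pin_tip (a point): Outer end of the start pin, a short steel stem with a collar and a small cap (4 to 6.5 mm radius), 74 mm from the axle: clearly shorter and thinner than the four spokes. Its z axis points outward along the pin, its x axis along the axle.
- flux_bottle: White plastic flux bottle with a needle, 34 x 34 x 114 mm, standing loose to the left of the winder. Origin at the centre of its underside.
- dut_board: Loose green power-supply circuit board with components, 53 x 90 x 30 mm, lying near the bench's front edge, to the right of the winder's middle. Origin at the centre of its underside.
- label_roll: Loose white roll of labels, 56 mm across, 30 mm high, near the front edge, to the right of the circuit board. Origin at the centre of its underside.

How it is judged (in metres and radians):
At the end, for the whole second after the job is handed in: The start pin points straight up within 0.1 rad (about 6 degrees), the wheel is at rest, and the bottle, board and label roll are within 20 mm of where they stood (angle between pin_tip's own z axis and vertical below 0.1 rad and height (world z) of pin_tip above 0.2 m and velocity of joint wheel between -0.05 and 0.05 rad/s and distance of each of flux_bottle, dut_board, label_roll from where it was at the start of the episode below 0.02 m); the robot touches nothing.
It fails at once if the winder is gripped or shoved hard: the fingers press on it with more than 20 N (contact force between the fingers and winder above 20 N).
It fails at once if the arm or the gripper's body, rather than the fingers, pushes the winder with more than 8 N (contact force between the arm and winder above 8 N).
It fails at once if the flux bottle is moved by more than 20 mm, lifted or tipped (distance of flux_bottle from where it was at the start of the episode above 0.02 m or angle between flux_bottle's own z axis and vertical above 0.3 rad).
It fails at once if the circuit board is moved by more than 20 mm or lifted (distance of dut_board from where it was at the start of the episode above 0.02 m).
It fails at once if the label roll is moved by more than 20 mm or lifted (distance of label_roll from where it was at the start of the episode above 0.02 m).
It also fails if it takes over 51 s, if anything falls off the work surface, if the arm or the gripper's body presses on something with over 40 N, if the wrist force passes 120 N, or if a joint passes its speed limit or range.

## Working session

There is one attempt and no reset: what is moved stays moved. The work goes in short steps, Python scripts to look and compute and a tool call to move; the robot and the scene stay as the last step left them, time stands still between calls to the robot, and variables do not carry over. Pictures are saved under pics/ and viewed, at most 10 in all, crops included, and the job is handed in when it is done.

Besides the shell and the picture viewer there is one more tool, called after "Request:" by a JSON object that holds its "op" and its "data", one argument or row to a line. drive_tool: Moves the arm, as the interface text tells. Its arguments: {"type":"object","properties":{"series":{"type":"array","items":{"type":"array","items":{"type":"array","items":{"type":"number"}}}}},"required":["series"]}

```bash
ls; mkdir -p pics; python3 - <<'E'
from plant import get_state, optics, env
import cv2,numpy as np
s=get_state()
for k,v in s.items(): print(k,np.round(v,3).tolist())
print(env.grasp_offset)
for n in ["scene","top"]:
    p,d=optics.get_image(n); np.save(f"pics/{n}0.npy",d); cv2.imwrite(f"pics/{n}0.png",p[:,:,::-1]); print(n,optics.calibration(n))
print(optics.calibration("wrist"))
E
```

```text
pics
time_s 0.0
joint_pos [-80.822, 14.851, 1.186, 76.415, -0.001, 81.258]
qd [0.003, 0.032, 0.104, 0.024, 0.036, 0.024]
effort [0.003, -55.565, 34.452, 0.014, -0.0, 0.0]
ee_pos [0.169, -0.523, 0.231]
tool_rot [[0.951, 0.308, -0.0], [0.308, -0.951, 0.001], [0.0, -0.001, -1.0]]
contact_force [0.436, 0.651, -0.312]
moment [-0.044, 0.011, -0.014]
gripper_force 0.0
width 0.085
-0.0187
scene {'intrinsics': array([[509.61371171,   0.        , 322.37578413],
       [  0.        , 509.61371171, 242.66512431],
       [  0.        ,   0.        ,   1.        ]]), 'k1': -0.013168908577070548, 'rvec': array([ 0.99018032, -2.24727848,  1.19844449]), 'tvec': array([0.28845632, 0.34755843, 0.90140719])}
top {'intrinsics': array([[564.88648547,   0.        , 324.75943472],
       [  0.        , 564.88648547, 237.87315812],
       [  0.        ,   0.        ,   1.        ]]), 'k1': 0.057202556037835604, 'rvec': array([ 2.16303478, -2.13108719,  0.1514356 ]), 'tvec': array([-0.06416051,  0.51150786,  1.47951494])}
{'intrinsics': array([[340.82372781,   0.        , 317.67457836],
       [  0.        , 340.82372781, 238.94740579],
       [  0.        ,   0.        ,   1.        ]]), 'k1': -0.04722456353088274, 'tool_from_camera': array([[ 1.85757231e-04, -9.46502093e-01, -3.22697619e-01,
         8.36301465e-02],
       [ 9.99999575e-01,  4.67097795e-04, -7.94402788e-04,
         5.27093790e-04],
       [ 9.02635248e-04, -3.22697334e-01,  9.46501778e-01,
        -1.42671436e-01],
       [ 0.00000000e+00,  0.00000000e+00,  0.00000000e+00,
         1.00000000e+00]])}
```

View pics/scene0.png

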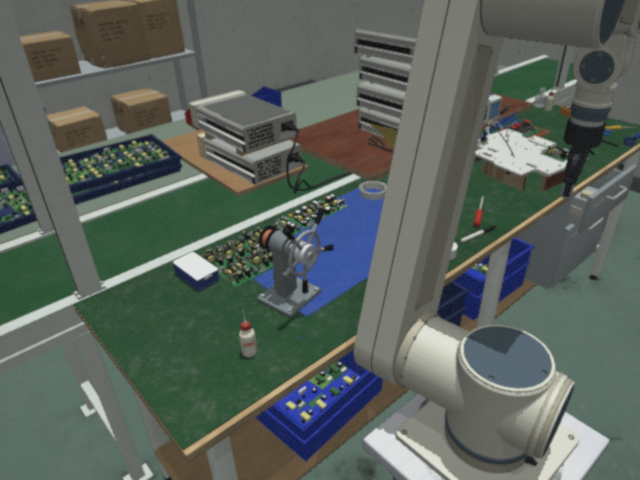

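View pics/top0.png

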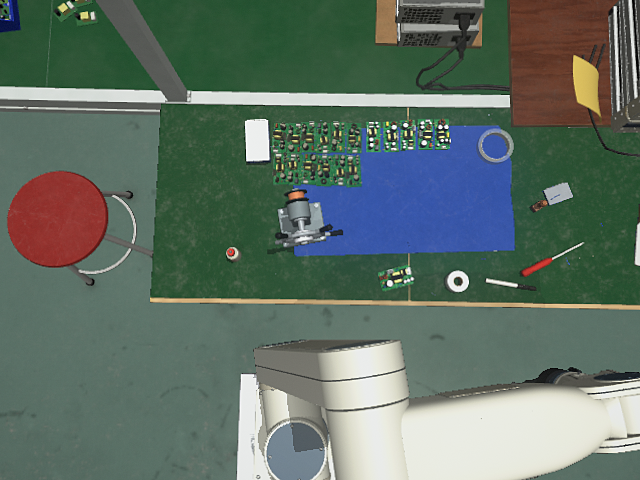

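The scene view shows the winder's wheel near (303,250) and the bottle at (248,340). In the top view the wheel is near (305,238), the bottle at (232,253), the board at (397,277) and the roll at (457,281). Next I'll crop in and measure.

```bash
cat > h.py <<'E'
import numpy as np, cv2
from plant import get_state, optics, env
def T_cam(n):
    c=optics.calibration(n)
    if n=="wrist":
        s=get_state(); T=np.eye(4); T[:3,:3]=s["tool_rot"]; T[:3,3]=s["ee_pos"]; return c,T@c["tool_from_camera"]
    T=np.eye(4); R=cv2.Rodrigues(c["rvec"])[0]; T[:3,:3]=R.T; T[:3,3]=-R.T@c["tvec"]; return c,T
def rays(c,uv):
    return cv2.undistortPoints(np.asarray(uv,float).reshape(-1,1,2),c["intrinsics"],np.array([c["k1"],0,0,0.]))[:,0]
def cloud(n,d,c=None,T=None):
    if c is None: c,T=T_cam(n)
    v,u=np.mgrid[0:480,0:640]; r=rays(c,np.stack([u.ravel(),v.ravel()],1))
    P=np.c_[r,np.ones(len(r))]*d.reshape(-1,1)
    return (P@T[:3,:3].T+T[:3,3]).reshape(480,640,3)
def proj(n,P):
    c,T=T_cam(n); W=np.linalg.inv(T)
    return cv2.projectPoints(np.asarray(P,float).reshape(-1,1,3),cv2.Rodrigues(W[:3,:3])[0],W[:3,3],c["intrinsics"],np.array([c["k1"],0,0,0.]))[0][:,0]
E
python3 - <<'E'
from h import *
s=cv2.imread("pics/scene0.png");t=cv2.imread("pics/top0.png")
a=cv2.resize(s[190:320,240:350],None,fx=4.5,fy=4.5,interpolation=3)[:585,:]
b=cv2.resize(t[180:290,210:340],None,fx=2.3,fy=2.3,interpolation=3)
o=np.zeros((585,800,3),np.uint8); o[:a.shape[0],:a.shape[1]]=a; o[:b.shape[0],500:500+b.shape[1]]=b[:, :300]
cv2.imwrite("pics/crop0.png",o)
for n,pts in [("top",[(232,253),(397,277),(457,281),(304,238),(300,210),(315,218),(343,232),(272,250),(283,233)]),("scene",[(248,340),(303,250),(326,247),(305,287),(287,250)])]:
    X=cloud(n,np.load(f"pics/{n}0.npy"))
    for u,v in pts: print(n,u,v,X[v,u].round(3))
E
```

```text
top 232 253 [0.463 0.184 0.078]
top 397 277 [ 0.411 -0.251  0.031]
top 457 281 [ 0.405 -0.416  0.002]
top 304 238 [ 0.492 -0.006  0.174]
top 300 210 [0.56  0.005 0.177]
top 315 218 [ 0.571 -0.029  0.012]
top 343 232 [ 0.535 -0.106  0.001]
top 272 250 [0.481 0.087 0.005]
top 283 233 [0.495 0.041 0.228]
scene 248 340 [0.447 0.192 0.05 ]
scene 303 250 [0.486 0.005 0.168]
scene 326 247 [ 0.507 -0.081  0.126]
scene 305 287 [0.485 0.005 0.066]
scene 287 250 [0.534 0.013 0.148]
```

View pics/crop0.png

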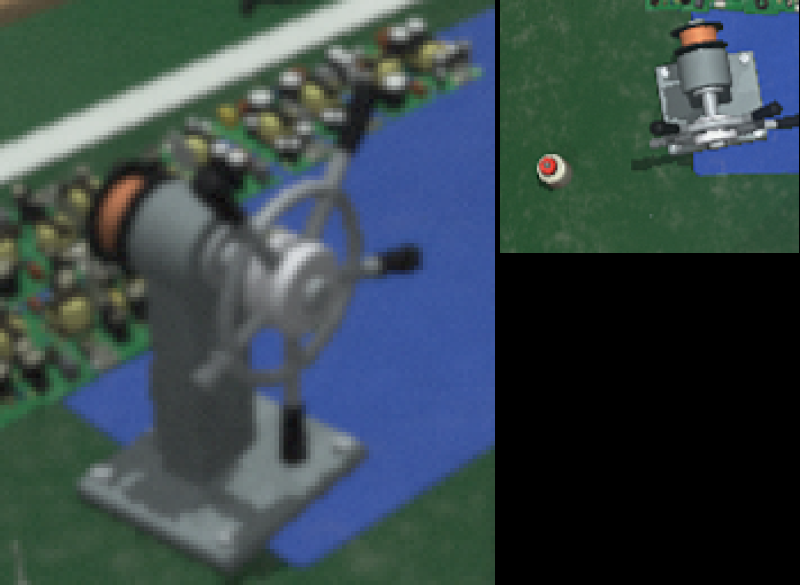

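The crop shows the pin at the lower left (205,378). The grips are at upper left (218,193), upper right (359,119), right (400,260) and down (293,433). I'll fit the pose to these.

```bash
python3 - <<'E'
from h import *
from scipy.optimize import least_squares
sc=lambda x,y:(240+x/4.5-.4,190+y/4.5-.4); tp=lambda x,y:(210+(x-500)/2.3-.3,180+y/2.3-.3)
S=[(None,200,378),(324,218,193),(36,359,119),(108,400,260),(180,293,433)]
obs=np.array([sc(x,y) for _,x,y in S]); obt=np.array([tp(663,128),tp(768,108)])
def pts(p):
    x,y,yaw,th=p; a=np.array([0,72,144,216,288])/57.29578+th; r=np.array([.072,.09,.09,.09,.09])
    ex=np.array([np.cos(yaw),np.sin(yaw),0]);ey=np.array([-np.sin(yaw),np.cos(yaw),0])
    return np.array([x,y,.15])+r[:,None]*(np.cos(a)[:,None]*np.array([0,0,1])-np.sin(a)[:,None]*ey)
def f(p):
    P=pts(p); return np.r_[(proj("scene",P)-obs).ravel(),(proj("top",P[1:3])-obt).ravel()]
for th0 in [-1.88]:
    q=least_squares(f,[.49,0,0,th0],loss="soft_l1"); print(q.x[:2],np.degrees(q.x[2:]),q.cost,f(q.x).round(1)); print(pts(q.x).round(3))
for n in("scene","top"):
    X=cloud(n,np.load(f"pics/{n}0.npy")).reshape(-1,3)
    m=(abs(X[:,0]-.5)<.07)&(abs(X[:,1])<.12)&(X[:,2]>.03)&(X[:,2]<.27)
    x,y,yaw,th=q.x; l=(X[m]-[x,y,0])@np.array([[np.cos(yaw),-np.sin(yaw),0],[np.sin(yaw),np.cos(yaw),0],[0,0,1]]); l=l[(abs(l[:,0])<.03)]
    r=np.hypot(l[:,1],l[:,2]-.15);k=(r>.06)&(r<.12); a=np.degrees(np.arctan2(-l[k,1],l[k,2]-.15))
    print(n); [print(c,((abs((a-c+180)%360-180)<18)).sum(),np.median(l[k][abs((a-c+180)%360-180)<18],0).round(3),np.median(((a-c+180)%360-180)[abs((a-c+180)%360-180)<18]).round(1)) for c in(-108,-36,36,108,180)]
E
```

```text
[ 0.49746991 -0.00716988] [   9.57526823 -105.1810145 ] 5.5022149607605275 [-0.3  0.6 -0.7  0.9 -0.2 -1.  -0.8  0.2 -0.2 -0.5  2.3  0.3  1.1  2.6]
[[ 0.486  0.061  0.131]
 [ 0.489  0.041  0.225]
 [ 0.507 -0.063  0.22 ]
 [ 0.511 -0.09   0.118]
 [ 0.497 -0.003  0.06 ]]
scene
-108 35 [-0.007  0.069  0.136] 6.3
-36 111 [-0.007  0.054  0.23 ] 1.7
36 130 [-0.004 -0.049  0.22 ] -0.7
108 73 [-0.005 -0.079  0.123] 0.7
180 97 [-0.006  0.009  0.067] 6.7
top
-108 28 [0.    0.068 0.14 ] 9.2
-36 94 [0.    0.051 0.233] 4.4
36 82 [ 0.003 -0.052  0.229] -2.8
108 83 [ 0.004 -0.078  0.125] -0.1
180 3 [-0.001  0.016  0.051] 9.2
```

```bash
cat >> h.py <<'E'
from scipy.spatial.transform import Rotation as Ro, Slerp
def rot(pitch,yaw,lean=0): # pitch: degrees below level of tool z; camera side up; yaw about world z
    p=np.radians(pitch); x=[np.sin(p),0,np.cos(p)]; y=[0,-1,0]; z=[np.cos(p),0,-np.sin(p)]
    return Ro.from_euler('z',yaw,degrees=True)*Ro.from_matrix(np.array([x,y,z]).T)
def plan(way,op=0,start=None):
    """way: list of (pos,Rot,n rows) ; prints rows"""
    s=get_state(); p=np.array(s["ee_pos"]);R=Ro.from_matrix(s["tool_rot"])
    if start: p,R=np.array(start[0]),start[1]
    rows=[]
    for q,Q,n in way:
        q=np.array(q);p0,R0=p.copy(),R; dv=(R0.inv()*Q).as_rotvec()
        for i in range(1,n+1):
            pn=p0+(q-p0)*i/n; Rn=R0*Ro.from_rotvec(dv*i/n)
            w=np.degrees((R.inv()*Rn).as_rotvec()).round(1); t=(R.inv().apply(pn-p)*1e3).round(0)
            rows.append(w.tolist()+[int(k) for k in t]+[op]); p=p+R.apply(t/1e3); R=R*Ro.from_rotvec(np.radians(w))
    print(len(rows)); print(str(rows).replace(" ","").replace(".0,",","))
E
python3 - <<'E'
from h import *
plan([((.40,0.01,.32),rot(90,0),12)])
plan([((.40,0.01,.29),rot(25,5),12)],start=((.40,0.01,.32),rot(90,0)))
E
```

```text
12
[[-0,0,1.5,32,-36,-7,0],[-0,0,1.5,31,-38,-8,0],[-0,0,1.5,30,-38,-7,0],[-0,0,1.5,29,-38,-8,0],[-0,0,1.5,28,-40,-7,0],[-0,0,1.5,27,-40,-7,0],[-0,0,1.5,26,-41,-8,0],[-0,0,1.4,25,-41,-7,0],[-0.1,0,1.5,23,-43,-8,0],[0,0,1.5,23,-42,-7,0],[0,0,1.5,22,-44,-7,0],[0,0,1.5,20,-44,-8,0]]
12
[[0.2,5.4,-0.4,0,0,3,0],[0.3,5.4,-0.3,0,0,2,0],[0.2,5.4,-0.4,-1,0,2,0],[0.2,5.5,-0.4,0,0,3,0],[0.3,5.4,-0.3,-1,0,2,0],[0.2,5.4,-0.4,-1,0,2,0],[0.3,5.4,-0.4,-2,0,2,0],[0.2,5.4,-0.4,-1,0,2,0],[0.2,5.4,-0.3,-2,0,2,0],[0.3,5.4,-0.4,-2,0,2,0],[0.2,5.4,-0.4,-2,0,1,0],[0.2,5.5,-0.3,-2,0,2,0]]
```

Request:
{"op": "drive_tool", "data": {
  "series": [
    [[0,0,1.5,32,-36,-7,0],[0,0,1.5,31,-38,-8,0],[0,0,1.5,30,-38,-7,0],[0,0,1.5,29,-38,-8,0],[0,0,1.5,28,-40,-7,0],[0,0,1.5,27,-40,-7,0],[0,0,1.5,26,-41,-8,0],[0,0,1.4,25,-41,-7,0],[0,0,1.5,23,-43,-8,0],[0,0,1.5,23,-42,-7,0],[0,0,1.5,22,-44,-7,0],[0,0,1.5,20,-44,-8,0]]
  ]
}}

```text
time_s: 1.6
ee_pos: [0.4001, 0.0119, 0.3204]
tool_rot: [[1.0, -0.0, -0.0], [-0.0, -1.0, -0.0], [-0.0, 0.0, -1.0]]
contact_force: [0.8, -0.6, -0.7]
width: 0.0001
gripper_force: 0.0
```

Request:
{"op": "drive_tool", "data": {
  "series": [
    [[0.2,5.4,-0.4,0,0,3,0],[0.3,5.4,-0.3,0,0,2,0],[0.2,5.4,-0.4,-1,0,2,0],[0.2,5.5,-0.4,0,0,3,0],[0.3,5.4,-0.3,-1,0,2,0],[0.2,5.4,-0.4,-1,0,2,0],[0.3,5.4,-0.4,-2,0,2,0],[0.2,5.4,-0.4,-1,0,2,0],[0.2,5.4,-0.3,-2,0,2,0],[0.3,5.4,-0.4,-2,0,2,0],[0.2,5.4,-0.4,-2,0,1,0],[0.2,5.5,-0.3,-2,0,2,0]]
  ]
}}

```text
time_s: 3.1
ee_pos: [0.4001, 0.0109, 0.2901]
tool_rot: [[0.417, 0.087, 0.905], [0.037, -0.996, 0.079], [0.908, 0.0, -0.419]]
contact_force: [0.6, -0.8, 0.4]
width: -0.0002
gripper_force: 0.0
```

```bash
python3 - <<'E'
from h import *
s=get_state()
for k in("time_s","joint_pos","ee_pos","tool_rot","contact_force","width"): print(k,np.round(s[k],3).tolist())
p,d=optics.get_image("wrist"); np.save("pics/w1.npy",d); cv2.imwrite("pics/w1.png",p[:,:,::-1])
E
```

```text
time_s 3.1
joint_pos [-43.852, -38.223, -59.208, 14.053, 43.118, 154.367]
ee_pos [0.4, 0.011, 0.29]
tool_rot [[0.417, 0.087, 0.905], [0.037, -0.996, 0.079], [0.908, 0.0, -0.419]]
contact_force [0.605, -0.752, 0.382]
width -0.0
```

View pics/w1.png

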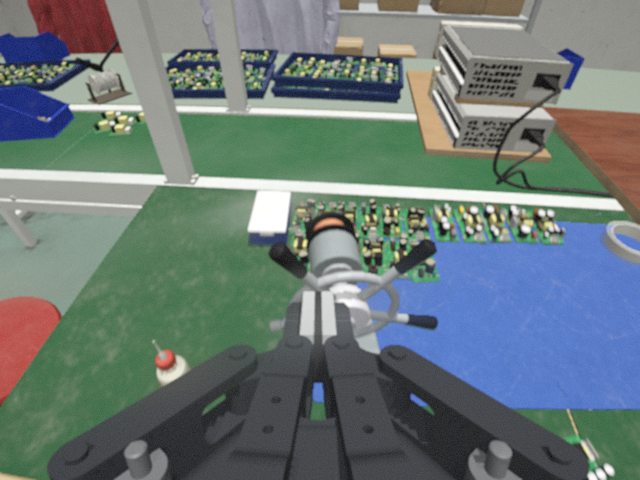

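The wrist view shows the grips at upper left (290,263), upper right (415,258) and right (420,322), with the pin tip near (274,324). I'll use these to refine the fit.

```bash
cat > fit.py <<'E'
from h import *
from scipy.optimize import least_squares
sc=lambda x,y:(240+x/4.5-.4,190+y/4.5-.4)
obs=np.array([sc(x,y) for x,y in [(200,378),(218,193),(359,119),(400,260),(293,433)]])
obw=np.array([(272,325),(290,263),(413,259),(420,322)])
R5=np.array([.074,.09,.09,.09,.09])
def pts(p,r=R5):
    x,y,yaw,th=p; a=np.radians([0,72,144,216,288])+th
    ey=np.array([-np.sin(yaw),np.cos(yaw),0])
    return np.array([x,y,.15])+r[:,None]*(np.cos(a)[:,None]*np.array([0,0,1])-np.sin(a)[:,None]*ey)
if __name__=="__main__":
    f=lambda p:np.r_[(proj("scene",pts(p))-obs).ravel(),(proj("wrist",pts(p)[:4])-obw).ravel()]
    q=least_squares(f,[.49,0,0.1,-1.85],loss="soft_l1"); print(q.x[:2],np.degrees(q.x[2:]),f(q.x).round(1))
    f2=lambda p:(proj("wrist",pts(p)[:4])-obw).ravel()
    q2=least_squares(f2,q.x,loss="soft_l1"); print(q2.x[:2],np.degrees(q2.x[2:]),f2(q2.x).round(1))
    X=cloud("wrist",np.load("pics/w1.npy"))
    for u,v in [(290,263),(413,258),(420,321),(277,324)]: print(X[v-1:v+2,u-1:u+2].reshape(-1,3).mean(0).round(3))
E
python3 fit.py
```

```text
[ 0.4946882  -0.00567705] [  10.07915113 -104.23803586] [-0.6  1.8  0.1  1.2  0.3 -0.2 -0.9  1.4 -0.3  0.6 -0.8  1.6 -0.5 -3.9
  5.2 -2.8  2.6  0.4]
[ 0.49377892 -0.00461742] [  11.08768854 -103.46202628] [-2.4  2.9 -0.7 -3.   4.6 -2.4  0.6  0.5]
[0.481 0.04  0.227]
[ 0.502 -0.058  0.22 ]
[ 0.508 -0.084  0.121]
[0.483 0.059 0.136]
```

```bash
cat >> h.py <<'E'
H=np.array([.495,-.005,.15]); YAW=10.
def loc(x,r,phi,dz=-.007):
    c,s=np.cos(np.radians(YAW)),np.sin(np.radians(YAW)); f=np.radians(phi); y=-r*np.sin(f); z=r*np.cos(f)
    return H+np.array([c*x-s*y,s*x+c*y,z+dz])
E
python3 - <<'E'
from h import *
R=rot(25,10)
plan([(loc(-.05,.084,4),R,4),(loc(.015,.084,4),R,8)])
st=(loc(.015,.084,4),R)
plan([(loc(.015,.084,4+5*k),R,1) for k in range(1,10)],start=st)
E
```

```text
12
[[1.1,-0.1,-0.6,-9,9,16,0],[1.1,-0,-0.5,-9,9,17,0],[1.2,-0.1,-0.6,-9,9,16,0],[1.1,-0.1,-0.5,-10,10,16,0],[-0,0,-0,3,0,7,0],[-0,0,-0,4,0,8,0],[-0,0,-0,3,0,7,0],[-0,0,-0,4,0,7,0],[-0,0,-0,3,0,8,0],[-0,0,-0,4,0,7,0],[-0,0,-0,3,0,7,0],[-0,0,-0,4,0,8,0]]
9
[[0,0,0,-1,7,0,0],[0,0,0,-1,7,1,0],[0,0,0,-2,7,1,0],[0,0,0,-2,7,1,0],[0,0,0,-3,7,1,0],[0,0,0,-4,6,2,0],[0,0,0,-4,6,2,0],[0,0,0,-4,5,2,0],[0,0,0,-5,6,2,0]]
```

Request:
{"op": "drive_tool", "data": {
  "series": [
    [[1.1,-0.1,-0.6,-9,9,16,0],[1.1,0,-0.5,-9,9,17,0],[1.2,-0.1,-0.6,-9,9,16,0],[1.1,-0.1,-0.5,-10,10,16,0],[0,0,0,3,0,7,0],[0,0,0,4,0,8,0],[0,0,0,3,0,7,0],[0,0,0,4,0,7,0],[0,0,0,3,0,8,0],[0,0,0,4,0,7,0],[0,0,0,3,0,7,0],[0,0,0,4,0,8,0]]
  ]
}}

```text
time_s: 4.65
ee_pos: [0.5104, -0.0173, 0.2498]
tool_rot: [[0.44, 0.183, 0.879], [0.078, -0.983, 0.165], [0.895, -0.004, -0.447]]
contact_force: [-0.3, 0.8, -0.1]
width: -0.0001
gripper_force: 0.0
```

```bash
python3 - <<'E'
from h import *
s=get_state()
for k in("time_s","joint_pos","ee_pos","contact_force"): print(k,np.round(s[k],3).tolist())
print(loc(.015,.084,4))
p,d=optics.get_image("wrist"); np.save("pics/w2.npy",d); cv2.imwrite("pics/w2.png",p[:,:,::-1])
E
```

```text
time_s 4.65
joint_pos [-33.503, -14.492, -58.288, -8.974, 38.562, 156.843]
ee_pos [0.51, -0.017, 0.25]
contact_force [-0.328, 0.776, -0.142]
[ 0.51078962 -0.0081658   0.22679538]
```

View pics/w2.png

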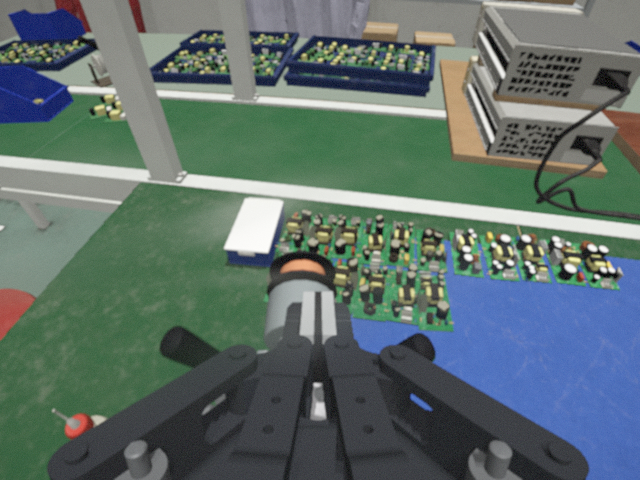

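Joint 3 stops the lower pose: TCP z is 0.25 instead of the planned 0.227. The fingers sit between the two upper grips and touch nothing. I'll steepen the tool to 50° and push across the top of the wheel.

```bash
python3 - <<'E'
from h import *
R=rot(50,10); D=-.010
plan([(loc(.010,.1,2,0),R,5),(loc(.010,.088,4,D),R,3)])
st=(loc(.01,.088,4,D),R)
plan([(loc(.010,.088,4+4.25*k,D),R,1) for k in range(1,13)],start=st)
E
```

```text
8
[[-0.1,-4.7,0,0,-2,-1,0],[-0.1,-4.7,0.1,-1,-3,0,0],[-0.1,-4.7,-0,0,-2,-1,0],[-0.1,-4.7,0,-1,-2,0,0],[-0.2,-4.7,0,0,-3,-1,0],[0,-0,0,-5,1,6,0],[0,-0,0,-5,1,5,0],[0,-0,0,-4,1,6,0]]
12
[[0,0,0,0,6,1,0],[0,0,0,-1,7,0,0],[0,0,0,-1,6,2,0],[0,0,0,-2,6,1,0],[0,0,0,-1,6,2,0],[0,0,0,-2,6,3,0],[0,0,0,-2,6,2,0],[0,0,0,-3,5,3,0],[0,0,0,-3,5,3,0],[0,0,0,-2,5,4,0],[0,0,0,-4,4,4,0],[0,0,0,-3,4,4,0]]
```

Request:
{"op": "drive_tool", "data": {
  "series": [
    [[-0.1,-4.7,0,0,-2,-1,0],[-0.1,-4.7,0.1,-1,-3,0,0],[-0.1,-4.7,0,0,-2,-1,0],[-0.1,-4.7,0,-1,-2,0,0],[-0.2,-4.7,0,0,-3,-1,0],[0,0,0,-5,1,6,0],[0,0,0,-5,1,5,0],[0,0,0,-4,1,6,0]]
  ]
}}

```text
time_s: 5.7
ee_pos: [0.5042, -0.0093, 0.2265]
tool_rot: [[0.755, 0.173, 0.633], [0.133, -0.985, 0.111], [0.642, -0.0, -0.766]]
contact_force: [-0.5, 0.1, -0.3]
width: 0.0
gripper_force: 0.0
```

```bash
python3 - <<'E'
from h import *
s=get_state()
for k in("time_s","joint_pos","ee_pos","contact_force"): print(k,np.round(s[k],3).tolist())
print(loc(.010,.088,4,-.01),rot(50,10).as_matrix()[:,2])
E
```

```text
time_s 5.7
joint_pos [-22.663, -11.161, -39.903, 26.056, 20.277, 153.844]
ee_pos [0.504, -0.009, 0.226]
contact_force [-0.485, 0.14, -0.253]
[ 0.50591403 -0.00930883  0.22778564] [ 0.63302222  0.1116189  -0.76604444]
```

Request:
{"op": "drive_tool", "data": {
  "series": [
    [[0,0,0,0,6,1,0],[0,0,0,-1,7,0,0],[0,0,0,-1,6,2,0],[0,0,0,-2,6,1,0],[0,0,0,-1,6,2,0],[0,0,0,-2,6,3,0]]
  ]
}}

```text
time_s: 6.45
ee_pos: [0.5118, -0.0458, 0.2164]
tool_rot: [[0.754, 0.174, 0.633], [0.134, -0.985, 0.112], [0.643, 0.0, -0.766]]
contact_force: [-1.6, 2.2, 0.6]
width: -0.0002
gripper_force: 1.0
```

Request:
{"op": "drive_tool", "data": {
  "series": [
    [[0,0,0,-2,6,2,0],[0,0,0,-3,5,3,0],[0,0,0,-3,5,3,0],[0,0,0,-2,5,4,0]]
  ]
}}

```text
time_s: 6.95
ee_pos: [0.5155, -0.0665, 0.2006]
tool_rot: [[0.755, 0.174, 0.633], [0.134, -0.985, 0.111], [0.642, 0.001, -0.766]]
contact_force: [-0.7, 2.2, 1.9]
width: 0.0
gripper_force: 0.9
```

```bash
python3 - <<'E'
from h import *
s=get_state()
for k in("time_s","joint_pos","ee_pos","contact_force"): print(k,np.round(s[k],3).tolist())
print(loc(.010,.088,46.5,-.01))
p,d=optics.get_image("scene"); np.save("pics/s2.npy",d); cv2.imwrite("pics/s2.png",p[:,:,::-1])
cv2.imwrite("pics/s2c.png",cv2.resize(p[190:320,240:370,::-1],None,fx=4.5,fy=4.5,interpolation=3))
E
```

```text
time_s 6.95
joint_pos [-30.872, -6.87, -40.425, 24.063, 24.84, 146.415]
ee_pos [0.515, -0.067, 0.201]
contact_force [-0.674, 2.227, 1.897]
[ 0.51593255 -0.0661267   0.2005752 ]
```

View pics/s2c.png

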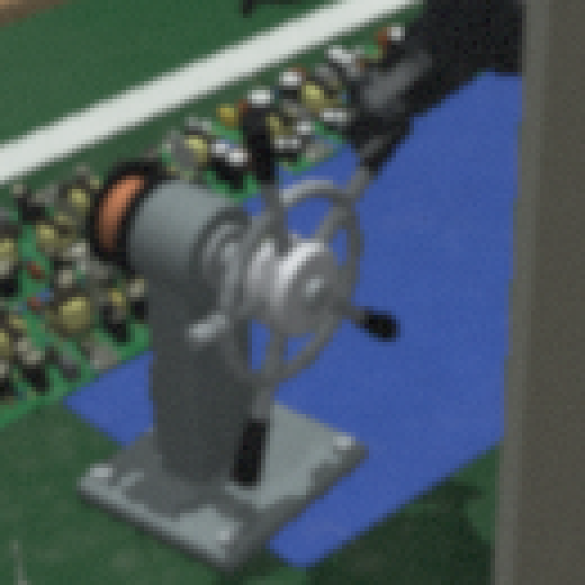

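The crop shows the wheel turned, with the pin tip at (192,333) and the grips at upper left (260,143), right-low (383,324) and down (250,450). I'll solve for the angle.

```bash
cat > ang.py <<'E'
from fit import *
def ang(ob,th0,idx):
    o=np.array([sc(*b) for b in ob]); best=None
    f=lambda p:(proj("scene",pts([p[1],p[2],np.radians(10),p[0]])[idx])-o).ravel()
    q=least_squares(f,[np.radians(th0),.495,-.005]); print(np.degrees(q.x[0]),q.x[1:],f(q.x).round(1))
E
python3 - <<'E'
from ang import *
ang([(192,333),(260,143),(383,324),(250,450)],-80,[0,1,3,4])
from h import *
R=rot(50,10);D=-.01
st=(get_state()["ee_pos"],Ro.from_matrix(get_state()["tool_rot"]))
plan([(loc(.01,.088,54,D),R,2)])
# retreat: out along local -x, up, over spoke top, back in on left
plan([(loc(-.06,.088,50,.0),R,3),(loc(-.06,.088,-32,D+.01),R,4),(loc(.01,.088,-32,D),R,4)],start=(loc(.01,.088,54,D),R))
E
```

```text
-82.60740452180418 [ 0.49726505 -0.00893066] [ 0.2  0.6  0.7 -0.1 -1.3 -0.4  0.2 -0.1]
2
[[0,0,0,-3,3,3,0],[0,0.1,0,-2,4,4,0]]
11
[[0,0,0,-15,-1,-19,0],[0,0,0,-14,-2,-19,0],[0,0,0,-15,-1,-18,0],[0,0,0,3,-28,-4,0],[0,0,0,3,-29,-3,0],[0,0,0,3,-28,-4,0],[0,0,0,3,-29,-3,0],[0,0,0,12,0,13,0],[0,0,0,11,0,13,0],[0,0,0,12,0,13,0],[0,0,0,12,0,13,0]]
```

Request:
{"op": "drive_tool", "data": {
  "series": [
    [[0,0,0,-3,3,3,0],[0,0,0,-2,4,4,0]]
  ]
}}

```text
time_s: 7.25
ee_pos: [0.5174, -0.0732, 0.1922]
tool_rot: [[0.754, 0.174, 0.633], [0.134, -0.985, 0.111], [0.643, 0.001, -0.766]]
contact_force: [-1.1, 1.5, 0.2]
width: -0.0
gripper_force: 0.9
```

Request:
{"op": "drive_tool", "data": {
  "series": [
    [[0,0,0,-15,-1,-19,0],[0,0,0,-14,-2,-19,0],[0,0,0,-15,-1,-18,0],[0,0,0,3,-28,-4,0],[0,0,0,3,-29,-3,0],[0,0,0,3,-28,-4,0],[0,0,0,3,-29,-3,0],[0,0,0,12,0,13,0],[0,0,0,11,0,13,0],[0,0,0,12,0,13,0],[0,0,0,12,0,13,0]]
  ]
}}

```text
time_s: 8.62
ee_pos: [0.4976, 0.0431, 0.2156]
tool_rot: [[0.754, 0.174, 0.633], [0.134, -0.985, 0.111], [0.643, 0.001, -0.766]]
contact_force: [0.4, -0.7, 1.2]
width: -0.0
gripper_force: 0.0
```

```bash
python3 - <<'E'
from h import *
s=get_state();R=rot(50,10);D=-.01
for k in("time_s","joint_pos","ee_pos","contact_force"): print(k,np.round(s[k],3).tolist())
print(loc(.010,.088,-32,-.01))
plan([(loc(.010,.088,-32+82*k/20,D),R,1) for k in range(1,21)])
p,d=optics.get_image("scene")
cv2.imwrite("pics/s3c.png",cv2.resize(p[190:320,240:370,::-1],None,fx=4.5,fy=4.5,interpolation=3))
E
```

```text
time_s 8.625
joint_pos [-13.651, -11.9, -42.54, 21.816, 14.883, 161.402]
ee_pos [0.498, 0.043, 0.216]
contact_force [0.401, -0.659, 1.188]
[0.49675036 0.04266092 0.21462823]
20
[[0.1,0,0.1,1,6,-2,0],[-0,0,-0,1,5,-2,0],[-0,0,-0,2,6,-2,0],[-0,0,-0,1,6,-2,0],[-0,0,-0,1,6,-1,0],[-0,0,-0,1,7,-1,0],[-0,0,-0,0,6,0,0],[-0,0,-0,0,6,0,0],[-0,0,-0,0,6,0,0],[-0,0,-0,0,7,1,0],[-0,0,-0,-1,6,1,0],[-0,0,-0,-1,6,1,0],[-0,0,-0,-2,6,1,0],[-0,0,-0,-1,6,2,0],[-0,0,-0,-2,5,3,0],[-0,0,-0,-2,6,2,0],[-0,0,-0,-2,5,3,0],[-0,0,-0,-3,5,3,0],[-0,0,-0,-3,4,3,0],[-0,0,-0,-3,4,4,0]]
```

View pics/s3c.png

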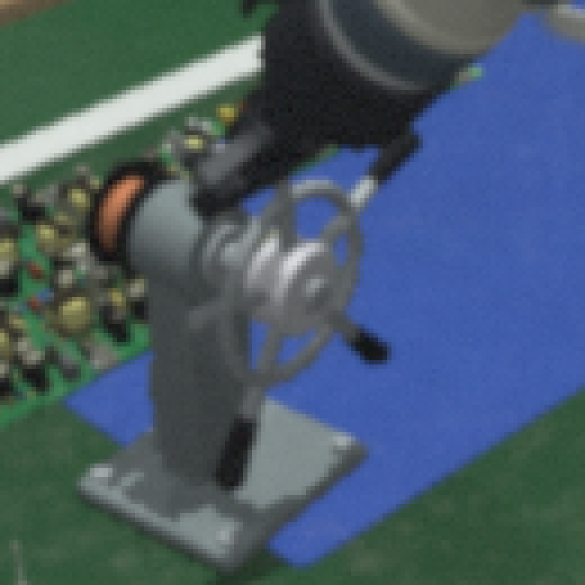

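The view shows the finger on the left of the top spoke, with the wheel at about -75°. Now the second push.

Request:
{"op": "drive_tool", "data": {
  "series": [
    [[0,0,0,1,6,-2,0],[0,0,0,1,5,-2,0],[0,0,0,2,6,-2,0],[0,0,0,1,6,-2,0],[0,0,0,1,6,-1,0],[0,0,0,1,7,-1,0],[0,0,0,0,6,0,0],[0,0,0,0,6,0,0],[0,0,0,0,6,0,0],[0,0,0,0,7,1,0]]
  ]
}}

```text
time_s: 9.93
ee_pos: [0.507, -0.0173, 0.2271]
tool_rot: [[0.755, 0.174, 0.633], [0.134, -0.985, 0.111], [0.642, 0.001, -0.766]]
contact_force: [-0.9, 1.9, -1.0]
width: -0.0
gripper_force: 1.0
```

Request:
{"op": "drive_tool", "data": {
  "series": [
    [[0,0,0,-1,6,1,0],[0,0,0,-1,6,1,0],[0,0,0,-2,6,1,0],[0,0,0,-1,6,2,0],[0,0,0,-2,5,3,0],[0,0,0,-2,6,2,0],[0,0,0,-2,5,3,0],[0,0,0,-3,5,3,0],[0,0,0,-3,4,3,0]]
  ]
}}

```text
time_s: 11.05
ee_pos: [0.5149, -0.0657, 0.2016]
tool_rot: [[0.754, 0.174, 0.633], [0.134, -0.985, 0.111], [0.643, 0.001, -0.766]]
contact_force: [-0.4, 1.2, 1.3]
width: 0.0001
gripper_force: 1.0
```

```bash
python3 - <<'E'
from h import *
s=get_state();R=rot(50,10);D=-.01
for k in("time_s","joint_pos","ee_pos","contact_force"): print(k,np.round(s[k],3).tolist())
print(loc(.010,.088,46,-.01))
p,d=optics.get_image("scene")
cv2.imwrite("pics/s4c.png",cv2.resize(p[190:320,240:370,::-1],None,fx=4.5,fy=4.5,interpolation=3))
E
```

```text
time_s 11.05
joint_pos [-30.816, -7.027, -40.413, 24.179, 24.822, 146.465]
ee_pos [0.515, -0.066, 0.202]
contact_force [-0.416, 1.169, 1.27]
[ 0.51584034 -0.06560372  0.20112994]
```

View pics/s4c.png

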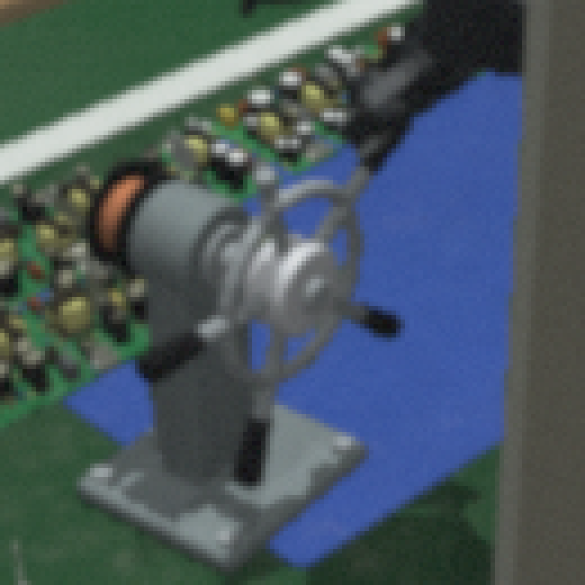

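The view shows the pin tip near (265,170), just left of up. The grips are at (174,358), (252,450) and (380,322).

```bash
python3 - <<'E'
from ang import *
ang([(265,172),(380,322),(252,450),(174,358)],-10,[0,2,3,4])
from h import *
R=rot(50,10);D=-.01
plan([(loc(.01,.088,46+i*10.5/6,D),R,1) for i in range(1,7)])
E
```

```text
-12.116285895419466 [ 0.49520782 -0.00755008] [ 0.4  0.4 -0.  -0.3  0.5  0.4 -0.8 -0.5]
6
[[0,0,0,0,2,2,0],[0,0,0,-2,1,2,0],[0,0,0,-1,2,1,0],[0,0,0,-1,2,2,0],[0,0,0,-2,1,2,0],[0,0,0,-1,2,1,0]]
```

Request:
{"op": "drive_tool", "data": {
  "series": [
    [[0,0,0,0,2,2,0],[0,0,0,-2,1,2,0],[0,0,0,-1,2,1,0],[0,0,0,-1,2,2,0],[0,0,0,-2,1,2,0],[0,0,0,-1,2,1,0],[0,0,0,0,0,0,0]]
  ]
}}

```text
time_s: 11.98
ee_pos: [0.5175, -0.0752, 0.1894]
tool_rot: [[0.755, 0.174, 0.633], [0.134, -0.985, 0.111], [0.642, 0.001, -0.766]]
contact_force: [0.0, 1.0, 0.5]
width: -0.0001
gripper_force: 0.4
```

Request:
{"op": "drive_tool", "data": {
  "series": [
    [[0,0,0,2,-3,-2,0],[0,0,0,1,-3,-2,0],[0,0,0,-15,-1,-19,0],[0,0,0,-14,-1,-19,0],[0,0,0,-15,-1,-19,0],[0,0,0,10,5,-20,0],[0,0,0,10,5,-20,0],[0,0,0,10,10,-20,0],[0,0,0,10,20,-20,0],[0,0,0,0,20,0,0],[0,0,0,0,0,0,0]]
  ]
}}

```text
time_s: 13.35
ee_pos: [0.4365, -0.142, 0.2972]
tool_rot: [[0.755, 0.173, 0.633], [0.133, -0.985, 0.11], [0.642, 0.001, -0.766]]
contact_force: [-0.3, -0.2, -0.5]
width: 0.0001
gripper_force: 0.0
```

```bash
python3 - <<'E'
from h import *
s=get_state()
for k in("time_s","joint_pos","ee_pos","contact_force"): print(k,np.round(s[k],3).tolist())
p,d=optics.get_image("scene"); q,e=optics.get_image("wrist")
cv2.imwrite("pics/w5.png",q[:,:,::-1])
o=np.zeros((585,790,3),np.uint8);o[:,:585]=cv2.resize(p[190:320,240:370,::-1],None,fx=4.5,fy=4.5,interpolation=3)
o[:240,585:]=cv2.resize(q[:,:,::-1],(205,240)) 
cv2.imwrite("pics/s5c.png",o)
t,_=optics.get_image("top"); cv2.imwrite("pics/t5.png",t[:,:,::-1])
E
```

```text
time_s 13.35
joint_pos [-50.834, -13.594, -29.175, 52.124, 34.069, 126.121]
ee_pos [0.436, -0.142, 0.297]
contact_force [-0.278, -0.247, -0.5]
```

View pics/s5c.png

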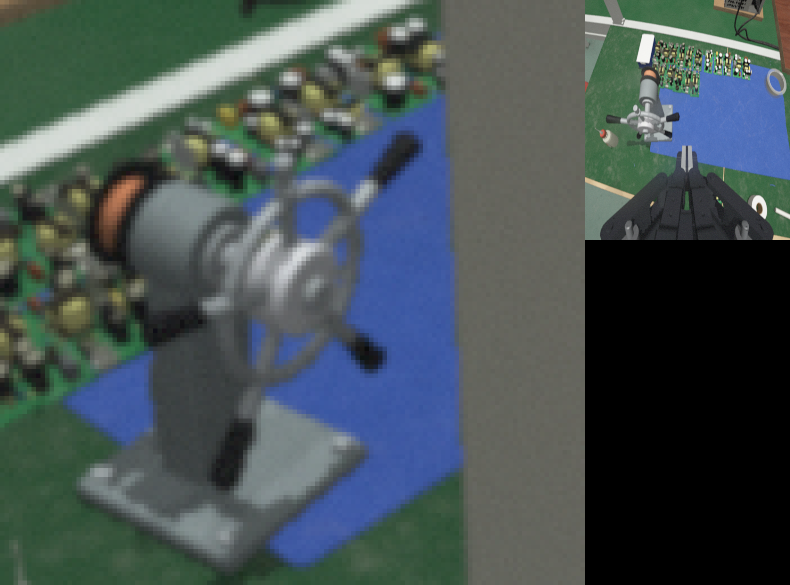

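The pin tip is at (283,158). The grips are at (397,158), (363,345), (232,453) and (176,325), and the hand is clear.

```bash
python3 - <<'E'
from ang import *
# order: pin, 72(right), 144, 216, 288
ang([(283,158),(397,158),(363,345),(232,453),(176,325)],-2,[0,1,2,3,4])
ang([(397,158),(363,345),(232,453),(176,325)],-2,[1,2,3,4])
a=cv2.imread("pics/top0.png");b=cv2.imread("pics/t5.png")
for n,(u,v) in dict(bottle=(232,253),board=(397,277),roll=(457,281)).items(): print(n,cv2.absdiff(a,b)[v-15:v+15,u-15:u+15].mean())
q=cv2.imread("pics/w5.png"); c=proj("wrist",[[.495,-.005,.17]])[0].astype(int); print(c)
x0,y0=max(c[0]-80,0),max(c[1]-60,0); print(x0,y0)
cv2.imwrite("pics/w5c.png",cv2.resize(q[y0:y0+120,x0:x0+160],None,fx=5,fy=5,interpolation=3))
E
```

```text
-1.917528148187794 [ 0.49647225 -0.00803587] [ 0.1 -0.  -0.1  0.2  0.6  0.3  0.5 -0.2 -1.  -0.3]
-1.882232461709342 [ 0.49647531 -0.00809639] [-0.1  0.2  0.6  0.3  0.5 -0.2 -0.9 -0.3]
bottle 4.268518518518518
board 20.227777777777778
roll 7.664074074074074
[183 242]
103 182
```

View pics/w5c.png

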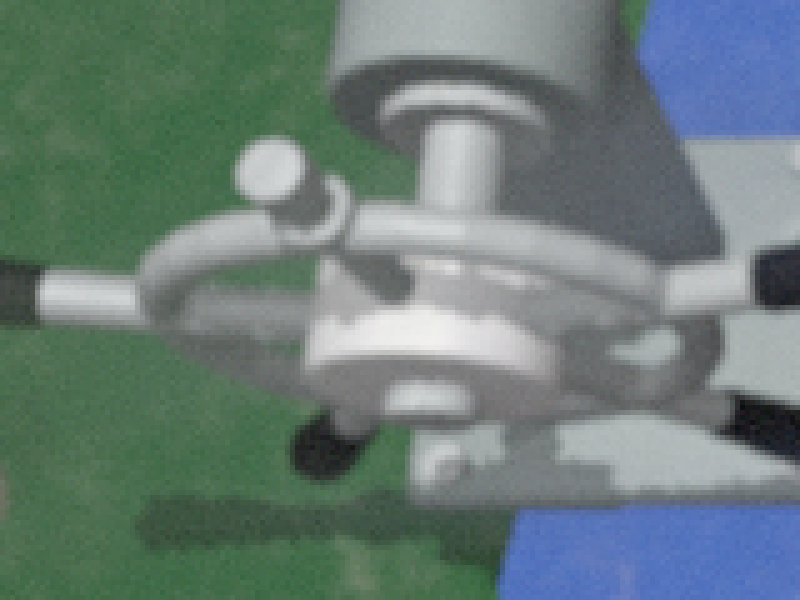

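The crop shows the pin cap at (270,172). The grips begin at left (40,297), right (757,280) and lower right (728,410). I'll cross-check the angle with these.

```bash
python3 - <<'E'
from fit import *
o=np.array([(270,170),(757,280),(728,411),(40,297)])/5+[103-.4,182-.4]
r=np.array([.074,.07,.07,.07,.07])
for yaw in(8,10,12):
    f=lambda p:(proj("wrist",pts([p[1],p[2],np.radians(yaw),p[0]],r)[[0,1,2,4]])-o).ravel()
    q=least_squares(f,[0,.495,-.005]); print(yaw,np.degrees(q.x[0]),q.x[1:],f(q.x).round(1))
E
```

```text
8 -2.3590673855402406 [ 0.49718578 -0.00523234] [-1.8 -0.8  0.1  3.  -1.4  1.4  3.4 -3.1]
10 -1.7858393937818533 [ 0.49693817 -0.00514601] [-1.1 -0.5  0.5  1.1 -1.9  0.4  2.4 -0.7]
12 -1.1906018813201114 [ 0.49669709 -0.00505803] [-0.4 -0.1  0.9 -0.8 -2.3 -0.6  1.5  1.6]
```

Both views put the pin about 2° from straight up, and the tolerance is 5.7°. I'm handing the job in.

```bash
python3 -c "
from plant import finish_job; print(finish_job())"
```

```text
the job is handed in; nothing more can be done
None
```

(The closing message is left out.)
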